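# Set up a tile for bonding: heat dial, spacer bar, press flush

## Task

Get the ceramic tile ready for bonding on the heated station: first turn the dial of the small control box so that its pointer stands at the one long mark of the scale, and let go of it. Then slide the straight spacer bar, tab up, fully down into the gap beside the tile that is wide enough for it, and let go of it. Finally press the tile down flush with the station's rim and finish while still holding it pressed there; leave the wedge, the timer, the petri dish and the tape roll where they are.

Things in the scene. Friction and masses are not known exactly. Their poses are not given: they have to be found in the camera images.
- heater_box: Grey control box, 84 x 84 x 40 mm, fixed to the bench. Origin: centre of its underside; z up. The dial turns on its vertical middle axis. The white scale on its top has 11 radial marks 0.3 rad apart; one, the long mark (13 mm, the others 5 mm), is the setting wanted. It lies at dial value 0.6.
- dial (a joint): Dial angle, rad; grows clockwise seen from above, stays where it is left (slight friction, 0.03 N m), stops at -1.6 and 1.6. At value q the pointer end of the dial's grip bar points along (cos q, -sin q) in the control box's x, y. The long mark is at 0.6; half-way to the next marks would be 0.45 and 0.75. It starts somewhere from -0.8 to -0.2.
- dial_grip (a point): Point on the dial's axis in its grip bar, 66 mm above the bench. The bar is 42 mm long, 10 mm thick, grey with a white line on its pointer end, and stands from 48 to 75 mm above the bench on a round skirt of 24 mm radius; its length lies along the pointer direction.
- station: Bonding station, fixed to the bench: grey slab 116 (x) x 196 (y) x 12 mm with two aluminium rails along y (their inner faces 41 mm from the middle) up to the rim at 36 mm. Origin: centre of its underside, z up. In the middle of the nest between the rails sits the tile; a stop block stands at each y end of the nest (one at y = +68.5, one at y = -68.5 mm, which is which varies). Nest floor 12 mm above the bench, rim (rails and stops) 36 mm.
- tile: White ceramic tile 10 mm thick, 80 (x) x 70 (y) mm, on a dark carrier of the same outline, in the middle of the station, axes as the station's. It moves only up and down: springs hold its top 8 mm proud of the rim (44 mm above the bench); pressed down 8 mm it is flush with the rim and meets a hard stop. It takes about 4.5 N to start and 11 N to hold fully down, and rises again when let go. Origin: centre of the carrier's underside.
- tile_top (a point): Centre of the tile's upper face.
- slim_stop: The thinner aluminium stop block, 22 mm (y) x 81 mm (x), top at rim height; leaves a 22.5 mm wide gap (y) to the tile, 82 mm long (x), 24 mm deep from the rim, its centre line 46.25 mm from the tile's middle. Origin: centre of its underside, 12 mm above the bench, 22.25 mm from that gap's centre line; axes as the station's.
- broad_stop: The thicker stop block, 47 mm (y) x 81 mm (x), at the other end; leaves only a 10 mm gap to the tile. Origin and axes as for the slim stop.
- spacer: Straight aluminium spacer bar, standing loose on the bench: foot bar 64 (x) x 18 (y) x 24 mm (z 0 to 24 mm, its lowest 3 mm 14 mm thick), with a central grip tab 34 (x) x 18 (y) mm from z = 24 to 62 mm. About 0.12 kg. Origin: centre of its underside, z up. Seated in the wide gap its underside stands on the nest floor, its length along the station's x, roughly centred there.
- wedge: Aluminium wedge, not needed: the same grip tab (top at 62 mm), but the foot bar flares from 18 mm at the tab to 34 mm at the bottom (y), 64 mm long (x). Stands loose. Origin: centre of its underside.
- timer: White bench timer lying flat, 66 x 62 x 19 mm, not needed. Origin: centre of its underside.
- petri_dish: Clear petri dish, 61 mm wide, 14 mm high, not needed. Origin: centre of its underside.
- tape_roll: Roll of paper tape lying flat, 69 mm wide, 19 mm high, not needed. Origin: centre of its underside.
Mind the look-alikes: they are no part of the job. What is shaped like the wedge but red is not meant.

How it is judged:
On the way, in this order (a step that is already met when the one before it is completed fails the run):
1. the dial's pointer stands at the long mark and the dial is let go (value of joint dial between 0.48 and 0.72 rad and contact force between the fingers and heater_box below 0.1 N), for 0.2 s.
2. the spacer bar stands fully down in the wide gap and is let go (z of spacer in the frame of station between 0.009 and 0.0145 m and x of spacer in the frame of station between -0.015 and 0.015 m and angle between spacer's own z axis and vertical below 0.08 rad and horizontal distance between spacer and slim_stop below 0.032 m and contact force between the fingers and spacer below 0.1 N), for 0.2 s.
3. the robot presses the tile flush with the rim (z of tile_top in the frame of station below 0.0376 m and contact force between the fingers and tile above 4 N), for 0.3 s.
At the end, for the whole second after the job is handed in: Dial within 0.12 rad of the long mark; spacer bar upright (0.08 rad) on the nest floor (2.5 mm) in the slim stop's gap, within 15 mm of mid-length, untouched; the fingers press the tile with over 4 N, its top within 1.6 mm of the rim, at rest; bystanders not moved 3 cm (all of step 2 and all of step 3 and value of joint dial between 0.48 and 0.72 rad and linear speed of each of tile, spacer below 0.01 m/s and contact force between wedge and tile below 0.1 N and contact force between the arm and spacer below 0.1 N); the arm keeps its last pose, push and grip.
It fails at once if the wedge is moved more than 3 cm (distance of wedge from where it was at the start of the episode above 0.03 m).
It fails at once if the timer is moved more than 3 cm (distance of timer from where it was at the start of the episode above 0.03 m).
It fails at once if the petri dish is moved more than 3 cm (distance of petri_dish from where it was at the start of the episode above 0.03 m).
It fails at once if the tape roll is moved more than 3 cm (distance of tape_roll from where it was at the start of the episode above 0.03 m).
It also fails if it takes over 58 s, if anything falls off the work surface, if the arm or the gripper's body presses on something with over 40 N, if the wrist force passes 120 N, or if a joint passes its speed limit or range.

## Robot

A 7-joint arm with a two-finger parallel gripper is mounted at the origin on a cart in front of the work surface, level with it; the furniture and walls round the work are solid. World frame = base frame: x ahead of the robot, y to its left, z up, the work surface at z = 0. Lengths are in m, angles in rad, forces in N, time in s.
With the tool pointing down it reaches from about 0.425 to 0.875 m from the base axis. Payload 4.7 kg.
Tool frame: the origin (TCP) lies between the finger pads; the fingertips stand tip_extent ahead of it and the grasp point (between the pads) lies 11 mm behind it (tip_extent is the distance from the TCP to the fingertips, in m); z points along the fingers, y is the direction in which the jaws open and shut (so a half turn about z gives the same grasp; the last joint's range is limited). The gripper opens to 85 mm and grips with 20 to 120 N. Pads are 22 mm wide; open, the fingers measure 114 mm over their backs; the gripper's body (76 mm by 85 mm) begins 54 mm behind the grasp point. The pads swing forward as they close: fully open they stand 13 mm farther back than shut.
Start: joints at [-1.111, 0.321, -0.07, 1.45, 0.023, 1.371, -0.057], TCP at [0.28, 0.586, 0.239] pointing down, gripper open.
Joint ranges: [-2.86, 2.86], [-0.3, 2.09], [-1.38, 1.24], [0.06, 2.45], [-1.56, 4.7], [0.09, 2.05], [-2.69, 2.69]. Speed limits (rad/s): [2.57, 2.57, 3.14, 3.14, 3.14, 3.14, 3.14].

## Interface

Orientations are given as a unit quaternion [x, y, z, w].
In Python, from station import sense, camera, close_job, tip_extent gives the robot as it stands.
- The arm moves only by the tool send_rows, never from a script. Its argument "moves" is a list that holds one entry, the list of rows, each a list of 7 numbers: the shift along the tool's x, y, z in m, then the turn, a rotation vector about the tool's x, y, z in degrees, then the finger opening in m, from 0 to 0.0854. In form: [[[tx, ty, tz, rx, ry, rz, claw], ...]]. A call has 1 to 8 rows; each row is the pose to reach, as a shift and turn from the pose measured when the call began, along the tool's axes at that moment; what a row does not reach only later rows make up. A row lasts 1/8 s, in which the tool goes at most 62.5 mm and 10.7 degrees, less where a joint would pass 70% of its speed; a pose out of reach is approached as far as the arm can. A call with a gripper value outside its range is refused whole. The fingers move at their own pace and stop on an object; "newtons" is the grip in N (left out, the last holds). Time passes only in rows, so rows that repeat a pose let the fingers close. It gives the time, the measured TCP pose, the force and the opening at its end, in the units of the state.
- sense(): the state, without advancing time (a new reading comes with each control period).
- camera(name): name is "scene" or "side" or "wrist"; returns a dict with "pixels" (400x640x3 uint8, red, green, blue), "camera_matrix" (3x3 intrinsics, pixels), "extrinsics" (4x4, takes a point from camera to world coordinates). Camera axes: x right, y down, z forward; pixel columns grow to the right and rows downward; lengths in m; the calibration is good to about 2 mm. The wrist camera is an equidistant fisheye: a pixel r from the principal point sees the ray r / f radians off the axis. A picture is of the moment at which its call begins. There is no depth.
- close_job(): hands the job in, once; it reports no verdict.
The state is a dict: "t": time; "qpos": joint angles; "qd": joint speeds; "joint_torque": joint torques, N m; "position": TCP position; "orientation": TCP orientation; "wrist_force": force on the tool from outside, world axes, zero at the start; "ft_torque": the same for the moment, N m; "width": finger opening in m.
Only numpy, scipy, OpenCV 4.12 (cv2) and the standard library are available. Lean on these libraries where they do the work, as an engineer would, in place of code of your own. Each camera call takes 0.05 s, during which the arm holds its last target. There are 200 camera calls.

## Working session

There is one attempt and no reset: what is moved stays moved. The work goes in short steps, Python scripts to look and compute and a tool call to move; the robot and the scene stay as the last step left them, time stands still between calls to the robot, and variables do not carry over. Pictures are saved under pics/ and viewed, about 8 in all and at most 12, crops included, and the job is handed in when it is done.

Besides the shell and the picture viewer there is one more tool, called after "Request:" as name(argument=value, ...), one argument or row to a line, values as JSON. send_rows: Moves the arm, as the interface text tells. Its arguments: {"type":"object","properties":{"moves":{"type":"array","items":{"type":"array","items":{"type":"array","items":{"type":"number"}}}},"newtons":{"type":"number"}},"required":["moves"]}

```bash
mkdir -p pics
cat > h.py <<'E'
import numpy as np, cv2
from station import sense, camera, close_job, tip_extent
from scipy.spatial.transform import Rotation as R
def snap(n, f=None):
    c=camera(n)
    if f: cv2.imwrite('pics/'+f, c['pixels'][:,:,::-1]); np.savez('pics/'+f+'.npz',**{k:np.array(c[k]) for k in c})
    return c
def ray(c,u,v,fish=False):
    K=np.array(c['camera_matrix']);T=np.array(c['extrinsics'])
    x=(u-K[0,2])/K[0,0];y=(v-K[1,2])/K[1,1]
    if fish:
        r=np.hypot(x,y); d=np.array([x/r*np.sin(r),y/r*np.sin(r),np.cos(r)]) if r>1e-9 else np.array([0,0,1.])
    else: d=np.array([x,y,1.])
    return T[:3,3],T[:3,:3]@d
def onz(c,u,v,z,fish=False):
    o,d=ray(c,u,v,fish); return np.round(o+d*(z-o[2])/d[2],4)
def load(f): return dict(np.load('pics/'+f+'.npz'))
E
python3 - <<'E'
from h import *
s=sense(); print({k:np.round(v,3) for k,v in s.items()}, tip_extent if not callable(tip_extent) else tip_extent())
for n in ['scene','side','wrist']:
    c=snap(n,n+'0.png'); print(n,np.round(c['camera_matrix'],1).tolist(),np.round(c['extrinsics'],3).tolist())
a=[cv2.imread(f'pics/{n}0.png') for n in ['scene','side']]
E
```

```text
{'t': np.float64(0.0), 'qpos': array([-1.111,  0.322, -0.07 ,  1.452,  0.023,  1.371, -0.057]), 'qd': array([0.   , 0.   , 0.001, 0.   , 0.001, 0.001, 0.001]), 'joint_torque': array([-0.0000e+00, -4.9358e+01, -3.8300e-01, -3.1433e+01,  1.3000e-02,
        1.1000e-02,  0.0000e+00]), 'position': array([0.28 , 0.586, 0.238]), 'orientation': array([ 0.221,  0.975, -0.001, -0.   ]), 'wrist_force': array([-0.119, -0.079,  0.381]), 'ft_torque': array([-0.013,  0.014, -0.04 ]), 'width': np.float64(0.085)} 0.008
scene [[440.5, 0.0, 320.1], [0.0, 440.5, 200.9], [0.0, 0.0, 1.0]] [[0.799, -0.406, 0.443, -0.018], [-0.601, -0.526, 0.602, -0.561], [-0.011, -0.748, -0.664, 0.872], [0.0, 0.0, 0.0, 1.0]]
side [[434.1, 0.0, 330.7], [0.0, 434.1, 201.7], [0.0, 0.0, 1.0]] [[-0.945, -0.154, 0.287, 0.17], [-0.326, 0.433, -0.841, 1.186], [0.006, -0.888, -0.46, 0.615], [0.0, 0.0, 0.0, 1.0]]
wrist [[309.7, 0.0, 319.0], [0.0, 309.7, 197.1], [0.0, 0.0, 1.0]] [[0.431, 0.855, 0.29, 0.205], [0.902, -0.408, -0.139, 0.622], [-0.001, 0.322, -0.947, 0.373], [0.0, 0.0, 0.0, 1.0]]
```

View pics/scene0.png

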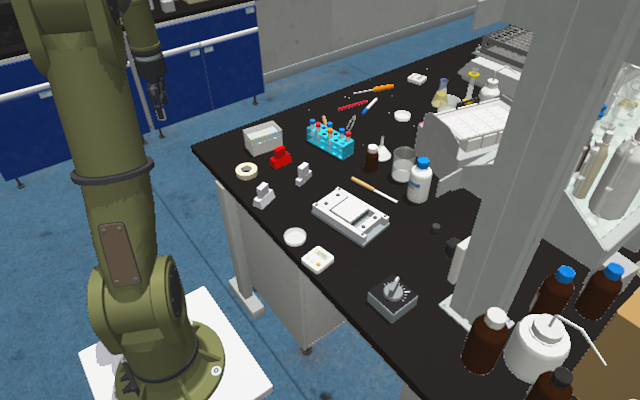

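View pics/side0.png

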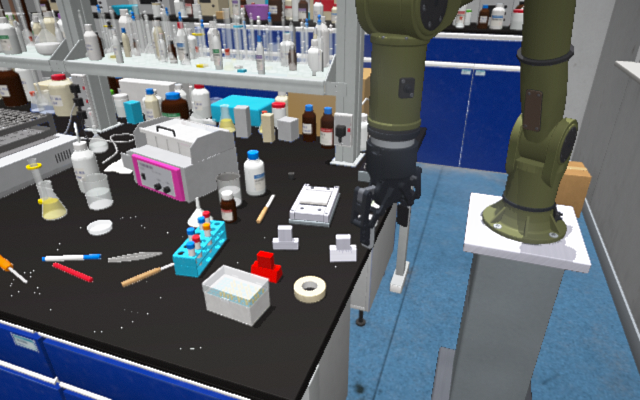

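The scene view shows the control box at (393,297), the station at (350,215), the petri dish at (294,237), the timer at (318,260) and the tape at (246,171). The two spacer candidates are at (263,195) and (304,174), and there is a red decoy at (281,157). In the side view the candidates are at (343,248) and (286,237). A close crop will show which is which.

Run:
```python
from h import *
a=cv2.imread('pics/scene0.png');b=cv2.imread('pics/side0.png')
f=lambda i,x,y,w,h,s:cv2.resize(i[y:y+h,x:x+w],(w*s,h*s),interpolation=cv2.INTER_CUBIC)
m=np.zeros((600,800,3),np.uint8)
m[:300,:400]=f(a,245,157,80,60,5);m[:300,400:]=f(b,270,213,100,75,4)
m[300:,:400]=f(a,305,180,100,75,4);m[300:,400:]=f(a,350,265,80,60,5)
cv2.imwrite('pics/m1.png',m)
```

```text
(no output)
```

View pics/m1.png

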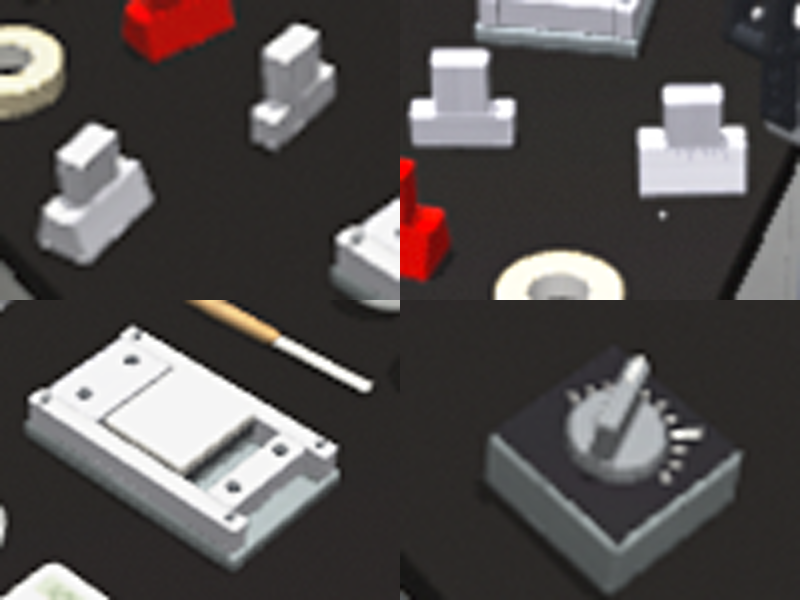

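Top-left crop: the straight bar is the one at scene (304,174), and the piece at (263,195) flares, so it is the wedge. The wide gap is at the station's lower-right end, scene (367,222). The long mark is at scene (407,292).

Run:
```python
from h import *
c=load('scene0.png')
def p(x,y,s,ox,oy,z): return onz(c,ox+(x+.5)/s-.5,oy+(y+.5)/s-.5,z)
print('spacer tabtop',[p(x,y,5,245,157,.062).tolist() for x,y in[(265,44),(298,24),(321,36),(290,57)]])
print('wedge',p(90,140,5,245,157,.062))
S=[p(x,y-300,4,305,180,.036) for x,y in[(30,402),(135,330),(337,447),(240,522)]]
print('stn',[s.tolist() for s in S],np.mean(S,0),'yaw(y axis)',np.degrees(np.arctan2(*(S[2]+S[3]-S[0]-S[1])[[1,0]])))
D=[p(x-400,y-300,5,350,265,.075) for x,y in[(637,360),(605,432)]]
print('dial',[d.tolist() for d in D])
B=[p(x-400,y-300,5,350,265,.04) for x,y in[(487,435),(615,345),(743,455),(612,540)]]
print('box',[d.tolist() for d in B],np.mean(B,0))
print('mark',[p(x-400,y-300,5,350,265,.04) for x,y in[(672,435),(702,433)]])
```

```text
spacer tabtop [[0.5661, 0.3461, 0.062], [0.5938, 0.3504, 0.062], [0.5978, 0.3317, 0.062], [0.5706, 0.3261, 0.062]]
wedge [0.4333 0.3325 0.062 ]
stn [[0.5112, 0.1968, 0.036], [0.6196, 0.2135, 0.036], [0.6508, 0.0311, 0.036], [0.5511, 0.0179, 0.036]] [0.583175 0.114825 0.036   ] yaw(y axis) -78.86705648218538
dial [[0.4965, -0.1525, 0.075], [0.457, -0.1728, 0.075]]
box [[0.4336, -0.124, 0.04], [0.5172, -0.1216, 0.04], [0.5189, -0.2033, 0.04], [0.4398, -0.2001, 0.04]] [ 0.477375 -0.16225   0.04    ]
mark [array([ 0.5012, -0.1757,  0.04  ]), array([ 0.513 , -0.1833,  0.04  ])]
```

```bash
cat >> h.py <<'E'
def to(p,az):
    "shift (m, tool axes) and turn (deg) from the present pose to TCP p, tool down, jaw axis azimuth az deg"
    s=sense(); r=R.from_quat(s['orientation']); a=np.radians(az)
    y=np.array([np.cos(a),np.sin(a),0]); z=np.array([0,0,-1.]); t=R.from_matrix(np.c_[np.cross(y,z),y,z])
    yy=r.as_matrix()[:,1]
    print('at',np.round(s['position'],4),'az',round(np.degrees(np.arctan2(yy[1],yy[0])),1),'t',round(float(s['t']),2),'q',np.round(s['qpos'],2))
    print('shift',np.round(r.inv().apply(np.array(p)-s['position']),4),'turn',np.round((r.inv()*t).as_rotvec(degrees=True),1))
E
python3 - <<'E'
from h import *
c=load('scene0.png')
print('post',onz(c,445,312,0),onz(c,470,325,0))
to([.5,.2,.25],10); to([.48,-.16,.22],-63)
E
```

```text
post [ 0.5601 -0.2558  0.    ] [ 0.5783 -0.3129  0.    ]
at [0.2801 0.5861 0.2385] az 64.5 t 0.15 q [-1.11  0.32 -0.07  1.45  0.02  1.37 -0.06]
shift [-0.3649 -0.2536 -0.0111] turn [-0.1  0.  54.5]
at [0.2801 0.5861 0.2385] az 64.5 t 0.15 q [-1.11  0.32 -0.07  1.45  0.02  1.37 -0.06]
shift [-0.502  -0.587   0.0194] turn [-0.000e+00  1.000e-01  1.275e+02]
```

The post stands close by, towards −45° from the dial. I'll use the half-turned grasp, with jaw azimuth 117 going to 59, so the camera side faces the robot.

Request:
send_rows(
  moves=[
    [[-0.06, -0.04, -0.01, 0, 0, -8, 0.085], [-0.12, -0.08, -0.01, 0, 0, -16, 0.085], [-0.18, -0.12, -0.01, 0, 0, -24, 0.085], [-0.24, -0.165, -0.01, 0, 0, -32, 0.085], [-0.3, -0.21, -0.01, 0, 0, -40, 0.085], [-0.365, -0.255, -0.01, 0, 0, -48, 0.085], [-0.365, -0.255, -0.01, 0, 0, -52, 0.085], [-0.365, -0.255, -0.01, 0, 0, -52, 0.085]],
  ],
)

```text
t: 1.15
position: [0.5018, 0.1927, 0.2488]
orientation: [-0.224, 0.975, -0.002, -0.0]
wrist_force: [-0.9, 1.5, 0.7]
width: 0.0851
```

```bash
python3 -c "
from h import *
to([.48,-.16,.20],117)"
```

```text
at [0.5018 0.1927 0.2488] az 115.9 t 1.15 q [-0.57  0.08  0.17  1.72 -0.01  1.35  1.62]
shift [ 0.1738 -0.3075  0.05  ] turn [-0.2 -0.1 -1.1]
```

Request:
send_rows(
  moves=[
    [[0.025, -0.045, 0.01, 0, 0, -1, 0.085], [0.055, -0.1, 0.02, 0, 0, -1, 0.085], [0.085, -0.15, 0.03, 0, 0, -1, 0.085], [0.115, -0.205, 0.04, 0, 0, -1, 0.085], [0.145, -0.26, 0.05, 0, 0, -1, 0.085], [0.174, -0.307, 0.05, 0, 0, -1, 0.085], [0.174, -0.307, 0.05, 0, 0, -1, 0.085], [0.174, -0.307, 0.05, 0, 0, -1, 0.085]],
  ],
)

```text
t: 2.15
position: [0.4798, -0.1583, 0.1998]
orientation: [-0.233, 0.972, -0.001, -0.0]
wrist_force: [-0.7, 0.8, 0.9]
width: 0.085
```

```bash
python3 -c "
from h import *
to([.478,-.162,.20],117); snap('wrist','w1.png')"
```

```text
at [ 0.4798 -0.1583  0.1998] az 117.0 t 2.15 q [-0.22  0.03  0.5   1.87 -0.01  1.24  2.32]
shift [ 0.0033 -0.0025 -0.0002] turn [-0.1 -0.1 -0. ]
```

View pics/w1.png

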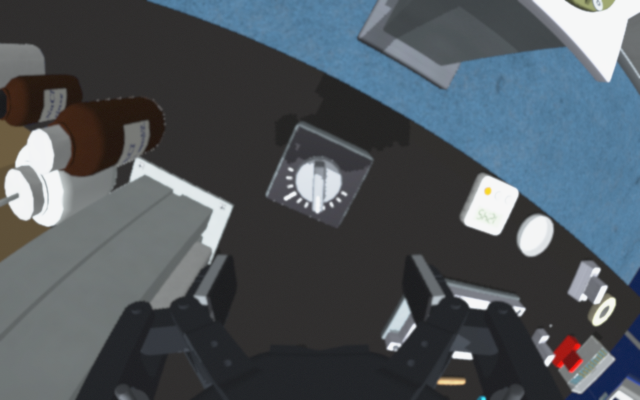

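The wrist view shows the box with corners at about (300,123), (373,157), (338,228) and (266,196). The bar points down to (319,212), and the long mark is at (286..296,197..190).

Run:
```python
from h import *
c=load('w1.png'); g=lambda u,v,z: onz(c,u,v,z,True)
B=[g(*p,.04) for p in[(300,123),(373,157),(338,228),(266,196)]]
m=np.mean(B,0);print([b.tolist() for b in B],m)
for i in range(4):
    d=B[(i+1)%4]-B[i];print(np.hypot(*d[:2]),np.degrees(np.arctan2(d[1],d[0])))
P=[g(*p,.075) for p in[(319,163),(319,212)]];print(P,np.mean(P,0)); d=P[1]-P[0];print('ptr',np.degrees(np.arctan2(d[1],d[0])))
M=[g(*p,.04) for p in[(286,198),(296,191)]]
for q in M: d=q-m;print('mark',q,np.degrees(np.arctan2(d[1],d[0])),np.hypot(*d[:2]))
i=cv2.imread('pics/w1.png')[110:240,250:390];cv2.imwrite('pics/w1c.png',cv2.resize(i,None,fx=5,fy=4.6,interpolation=cv2.INTER_CUBIC))
```

```text
[[0.4371, -0.2003, 0.04], [0.4341, -0.1224, 0.04], [0.5163, -0.1175, 0.04], [0.5182, -0.199, 0.04]] [ 0.476425 -0.1598    0.04    ]
0.07795774496482054 92.2054228403039
0.08234591671722405 3.411404929661993
0.08152214423087756 -88.66451207748726
0.08111041856629764 -179.08165061892672
[array([ 0.4568, -0.17  ,  0.075 ]), array([ 0.4969, -0.1496,  0.075 ])] [ 0.47685 -0.1598   0.075  ]
ptr 26.963723129235127
mark [ 0.5109 -0.1799  0.04  ] -30.24351874304265 0.039906586235858396
mark [ 0.4996 -0.174   0.04  ] -31.497019409734225 0.027179415464648974
```

View pics/w1c.png

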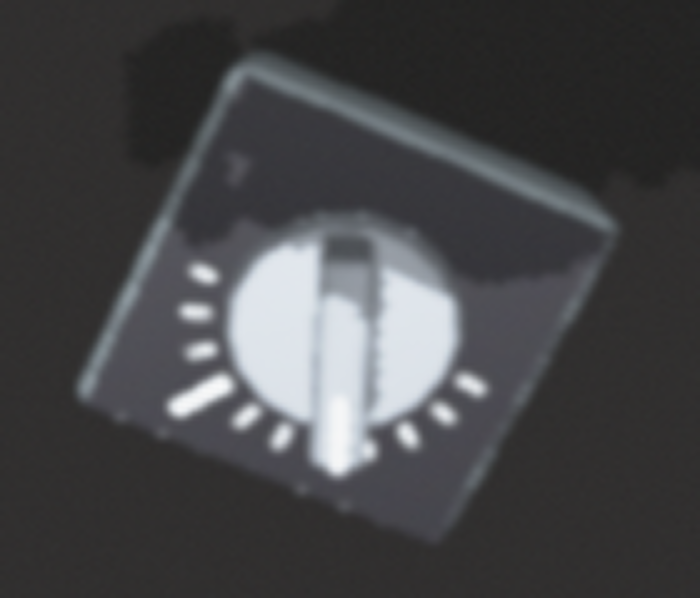

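```bash
python3 -c "
from h import *
to([.477,-.161,.060],117)"
```

```text
at [ 0.48   -0.1577  0.1998] az 117.1 t 2.2 q [-0.22  0.03  0.5   1.87 -0.01  1.24  2.32]
shift [ 0.004  -0.0013  0.1398] turn [-0.1 -0.1  0.1]
```

Request:
send_rows(
  moves=[
    [[0.004, -0.001, 0.045, 0, 0, 0, 0.05], [0.004, -0.001, 0.09, 0, 0, 0, 0.05], [0.004, -0.001, 0.125, 0, 0, 0, 0.05], [0.004, -0.001, 0.14, 0, 0, 0, 0.05], [0.004, -0.001, 0.14, 0, 0, 0, 0.05], [0.004, -0.001, 0.14, 0, 0, 0, 0.0], [0.004, -0.001, 0.14, 0, 0, 0, 0.0], [0.004, -0.001, 0.14, 0, 0, 0, 0.0]],
  ],
  newtons=30,
)

```text
t: 3.2
position: [0.4778, -0.1607, 0.0612]
orientation: [-0.234, 0.972, -0.001, 0.001]
wrist_force: [-2.1, 0.1, 6.8]
width: 0.0091
```

Request:
send_rows(
  moves=[
    [[0, 0, 0, 0, 0, 0, 0.0], [0, 0, 0, 0, 0, 0, 0.0]],
  ],
)

```text
t: 3.45
position: [0.4778, -0.1607, 0.0612]
orientation: [-0.234, 0.972, -0.001, 0.001]
wrist_force: [-0.2, -0.5, 0.0]
width: 0.0096
```

Gripped at 9.6 mm. Now I turn it clockwise by 58°.

Request:
send_rows(
  moves=[
    [[0, 0, 0, 0, 0, 9, 0.0], [0, 0, 0, 0, 0, 18, 0.0], [0, 0, 0, 0, 0, 27, 0.0], [0, 0, 0, 0, 0, 36, 0.0], [0, 0, 0, 0, 0, 45, 0.0], [0, 0, 0, 0, 0, 53, 0.0], [0, 0, 0, 0, 0, 58, 0.0], [0, 0, 0, 0, 0, 58, 0.0]],
  ],
)

```text
t: 4.45
position: [0.4778, -0.1597, 0.0612]
orientation: [0.266, 0.964, -0.0, 0.001]
wrist_force: [-0.7, 3.7, 1.7]
width: 0.0089
```

Request:
send_rows(
  moves=[
    [[0, 0, 0, 0, 0, 0, 0.0], [0, 0, 0, 0, 0, 0, 0.03], [0, 0, 0, 0, 0, 0, 0.05], [0, 0, -0.05, 0, 0, 0, 0.05], [0, 0, -0.1, 0, 0, 0, 0.05], [0, 0, -0.14, 0, 0, 0, 0.05], [0, 0, -0.14, 0, 0, 0, 0.05]],
  ],
)

```text
t: 5.32
position: [0.4797, -0.1606, 0.2047]
orientation: [0.266, 0.964, 0.001, 0.005]
wrist_force: [-0.1, -0.3, -1.8]
width: 0.0501
```

```bash
python3 -c "
from h import *
to([.582,.338,.2],100); c=snap('wrist','w2.png')
i=c['pixels'][60:260,220:420,::-1];cv2.imwrite('pics/w2c.png',cv2.resize(i,None,fx=3,fy=3,interpolation=cv2.INTER_CUBIC))"
```

```text
at [ 0.4797 -0.1606  0.2047] az 59.1 t 5.33 q [-0.35  0.02  0.64  1.88 -0.01  1.24  1.32]
shift [0.168  0.4805 0.0049] turn [  0.    0.5 -40.9]
```

View pics/w2c.png

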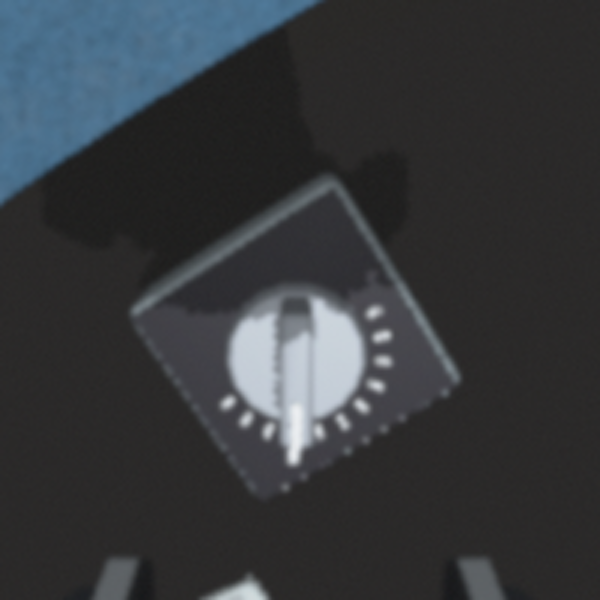

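The pointer now covers the long mark, with three short marks beyond it. Next I move above the spacer.

Request:
send_rows(
  moves=[
    [[0.02, 0.06, -0.01, 0, 0, -6, 0.05], [0.04, 0.12, -0.01, 0, 0, -12, 0.05], [0.06, 0.18, -0.01, 0, 0, -18, 0.05], [0.08, 0.235, -0.01, 0, 0, -24, 0.05], [0.1, 0.29, -0.01, 0, 0, -30, 0.05], [0.12, 0.345, -0.01, 0, 0, -36, 0.05], [0.14, 0.4, -0.01, 0, 0, -41, 0.05], [0.16, 0.455, -0.01, 0, 0, -41, 0.05]],
  ],
)

```text
t: 6.38
position: [0.5741, 0.3136, 0.2104]
orientation: [-0.089, 0.996, -0.001, 0.001]
wrist_force: [1.4, -0.4, 0.6]
width: 0.05
```

Request:
send_rows(
  moves=[
    [[0, 0.025, 0, 0, 0, 0, 0.05], [0, 0.025, 0, 0, 0, 0, 0.05]],
  ],
)

```text
t: 6.62
position: [0.5677, 0.3401, 0.2078]
orientation: [-0.091, 0.996, -0.002, -0.001]
wrist_force: [-0.7, -0.3, -0.6]
width: 0.05
```

```bash
python3 -c "
from h import *
to([.582,.338,.2],100); snap('wrist','w3.png')"
```

```text
at [0.5677 0.3401 0.2078] az 100.4 t 6.62 q [-0.78  0.37  0.25  1.47 -0.09  1.32  1.24]
shift [-0.0137 -0.0046  0.0078] turn [-0.2 -0.1  0.4]
```

View pics/w3.png

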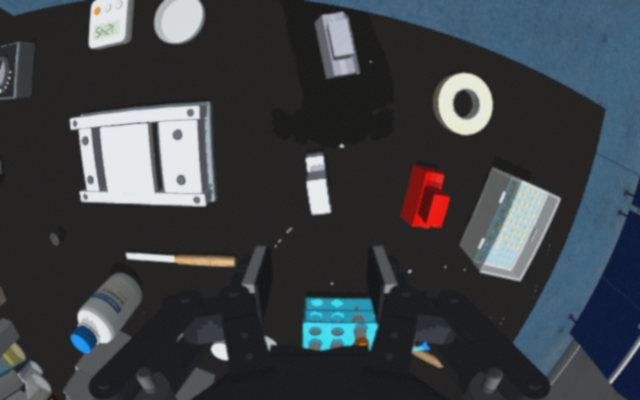

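The spacer is at (317,184), the wedge at (338,45), and the station at (140,155) with the slim stop on its left. I'll measure the spacer and station by mask.

Run:
```python
from h import *
c=load('w3.png'); im=c['pixels']; g=cv2.cvtColor(im,cv2.COLOR_RGB2GRAY)
i=g[145:225,290:345]; 
for th in(110,160,205,225):
    m=(i>th).astype(np.uint8); cs,_=cv2.findContours(m,0,2); k=max(cs,key=cv2.contourArea)
    print(th,cv2.contourArea(k),[np.round(np.array(cv2.minAreaRect(k)[0])+[290,145],1)],np.round(cv2.boxPoints(cv2.minAreaRect(k))+[290,145],1).tolist())
A=cv2.resize(im[145:225,290:345,::-1],None,fx=7,fy=7,interpolation=cv2.INTER_CUBIC)
B=cv2.resize(im[90:218,60:222,::-1],None,fx=4,fy=4,interpolation=cv2.INTER_CUBIC)[:,:]
M=np.zeros((560,385+400,3),np.uint8);M[:,:385]=A; B=cv2.resize(im[90:218,60:222,::-1],(400,316),interpolation=cv2.INTER_CUBIC);M[:316,385:]=B
cv2.imwrite('pics/m3.png',M)
```

```text
110 685.0 [array([318. , 196.1])] [[304.8, 179.7], [325.4, 176.4], [331.2, 212.5], [310.6, 215.8]]
160 596.5 [array([317.9, 196.3])] [[305.8, 180.7], [324.7, 177.7], [330.1, 211.9], [311.2, 214.9]]
205 516.0 [array([318. , 196.3])] [[306.8, 181.5], [324.2, 178.8], [329.2, 211.2], [311.8, 213.9]]
225 444.0 [array([318.1, 196.2])] [[307.5, 182.2], [323.6, 179.6], [328.7, 210.2], [312.6, 212.9]]
```

View pics/m3.png

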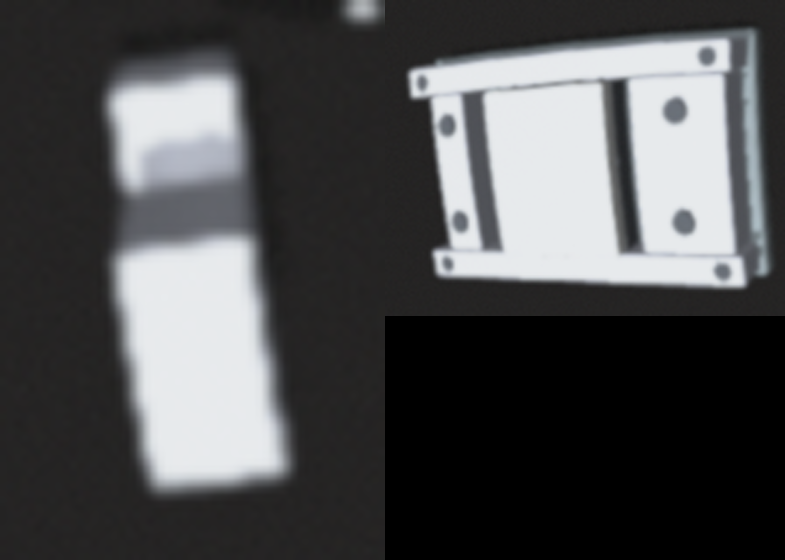

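The tab's top face shows from (306,181) to (330,213). The station's rim corners are clear too.

Run:
```python
from h import *
c=load('w3.png')
def az(d): return round(np.degrees(np.arctan2(d[1],d[0])),1)
T=[onz(c,290+(x+.5)/7-.5,145+(y+.5)/7-.5,.062,True) for x,y in[(113,254),(257,236),(290,470),(151,491)]]
print([t.tolist() for t in T],np.mean(T,0),[ (az(T[(i+1)%4]-T[i]),round(np.linalg.norm(T[(i+1)%4]-T[i]),4)) for i in range(4)])
s=400/162
def q(x,y,z): return onz(c,60+(x-385+.5)/s-.5,90+(y+.5)/s-.5,z,True)
S=[q(*p,.036) for p in[(409,72),(729,39),(746,287),(437,276)]]
print('rim',[t.tolist() for t in S],np.mean(S,0),[ (az(S[(i+1)%4]-S[i]),round(np.linalg.norm(S[(i+1)%4]-S[i]),4)) for i in range(4)])
U=[q(*p,.044) for p in[(483,93),(602,80),(618,255),(503,250)]]
print('tile',[t.tolist() for t in U],np.mean(U,0),[ (az(U[(i+1)%4]-U[i]),round(np.linalg.norm(U[(i+1)%4]-U[i]),4)) for i in range(4)])
to([*np.mean(T,0)[:2],.047],100.5)
```

```text
[[0.566, 0.3267, 0.062], [0.5601, 0.3453, 0.062], [0.5923, 0.3561, 0.062], [0.5989, 0.3377, 0.062]] [0.579325 0.34145  0.062   ] [(np.float64(107.6), np.float64(0.0195)), (np.float64(18.5), np.float64(0.034)), (np.float64(-70.3), np.float64(0.0195)), (np.float64(-161.5), np.float64(0.0347))]
rim [[0.5433, 0.0168, 0.036], [0.5131, 0.2045, 0.036], [0.6212, 0.2222, 0.036], [0.6518, 0.0335, 0.036]] [0.58235 0.11925 0.036  ] [(np.float64(99.1), np.float64(0.1901)), (np.float64(9.3), np.float64(0.1095)), (np.float64(-80.8), np.float64(0.1912)), (np.float64(-171.2), np.float64(0.1098))]
tile [[0.5482, 0.0785, 0.044], [0.5359, 0.1482, 0.044], [0.6145, 0.16, 0.044], [0.6243, 0.0907, 0.044]] [0.580725 0.11935  0.044   ] [(np.float64(100.0), np.float64(0.0708)), (np.float64(8.5), np.float64(0.0795)), (np.float64(-82.0), np.float64(0.07)), (np.float64(-170.9), np.float64(0.0771))]
at [0.569  0.3374 0.2086] az 100.2 t 6.67 q [-0.77  0.36  0.26  1.47 -0.09  1.32  1.24]
shift [-0.011   0.003   0.1616] turn [-0.3 -0.  -0.3]
```

```bash
python3 -c "
from h import *
to([.580,.3408,.047],108)"
```

```text
at [0.569  0.3374 0.2086] az 100.2 t 6.67 q [-0.77  0.36  0.26  1.47 -0.09  1.32  1.24]
shift [-0.0115  0.0022  0.1616] turn [-0.3 -0.  -7.8]
```

Request:
send_rows(
  moves=[
    [[-0.011, 0.002, 0.05, 0, 0, -8, 0.05], [-0.011, 0.002, 0.09, 0, 0, -8, 0.05], [-0.011, 0.002, 0.125, 0, 0, -8, 0.05], [-0.011, 0.002, 0.15, 0, 0, -8, 0.05], [-0.011, 0.002, 0.162, 0, 0, -8, 0.05], [-0.011, 0.002, 0.162, 0, 0, -8, 0.05], [-0.011, 0.002, 0.162, 0, 0, -8, 0.0], [-0.011, 0.002, 0.162, 0, 0, -8, 0.0]],
  ],
  newtons=40,
)

```text
t: 7.68
position: [0.5805, 0.3411, 0.0484]
orientation: [-0.158, 0.987, -0.002, 0.001]
wrist_force: [-0.2, 0.5, 1.3]
width: 0.0172
```

Request:
send_rows(
  moves=[
    [[0, 0, 0, 0, 0, 0, 0.0], [0, 0, 0, 0, 0, 0, 0.0], [0, 0, 0, 0, 0, 0, 0.0]],
  ],
)

```text
t: 8.05
position: [0.5804, 0.341, 0.0483]
orientation: [-0.158, 0.987, -0.002, 0.001]
wrist_force: [-0.9, -0.4, -0.1]
width: 0.0173
```

```bash
python3 -c "
from h import *
to([.580,.3405,.16],99)"
```

```text
at [0.5804 0.341  0.0483] az 108.2 t 8.05 q [-0.74  0.52  0.22  1.59 -0.12  1.05  1.4 ]
shift [ 0.0004 -0.0008 -0.1117] turn [-0.2  0.1  9.2]
```

Request:
send_rows(
  moves=[
    [[0, 0, -0.04, 0, 0, 0, 0.0], [0, 0, -0.09, 0, 0, 0, 0.0], [0, 0, -0.11, 0, 0, 9, 0.0], [0, 0, -0.11, 0, 0, 9, 0.0]],
  ],
)

```text
t: 8.55
position: [0.5811, 0.342, 0.1604]
orientation: [-0.081, 0.997, -0.001, 0.003]
wrist_force: [0.5, 0.1, -2.5]
width: 0.0168
```

```bash
python3 -c "
from h import *
to([.590,.072,.125],99.2)"
```

```text
at [0.5811 0.342  0.1604] az 99.3 t 8.55 q [-0.77  0.42  0.26  1.5  -0.11  1.24  1.23]
shift [ 0.0351 -0.2678  0.0359] turn [-0.2  0.3  0.1]
```

Request:
send_rows(
  moves=[
    [[0.005, -0.045, 0, 0, 0, 0, 0.0], [0.012, -0.095, 0, 0, 0, 0, 0.0], [0.019, -0.145, 0, 0, 0, 0, 0.0], [0.026, -0.195, 0, 0, 0, 0, 0.0], [0.032, -0.24, 0.01, 0, 0, 0, 0.0], [0.035, -0.268, 0.03, 0, 0, 0, 0.0], [0.035, -0.268, 0.036, 0, 0, 0, 0.0], [0.035, -0.268, 0.036, 0, 0, 0, 0.0]],
  ],
)

```text
t: 9.55
position: [0.589, 0.0728, 0.1231]
orientation: [-0.082, 0.997, -0.001, 0.001]
wrist_force: [0.2, 0.3, -1.3]
width: 0.0173
```

```bash
python3 -c "
from h import *
to([.590,.072,.125],99.2); c=snap('wrist','w4.png'); snap('side','s4.png');snap('scene','sc4.png')
i=c['pixels'][80:330,190:450,::-1];cv2.imwrite('pics/w4c.png',cv2.resize(i,None,fx=2.4,fy=2.4,interpolation=cv2.INTER_CUBIC))"
```

```text
at [0.589  0.0728 0.1231] az 99.4 t 9.55 q [-0.49  0.29  0.37  1.75 -0.11  1.12  1.66]
shift [-0.0009 -0.001  -0.0019] turn [-0.1  0.2  0.2]
```

View pics/w4c.png

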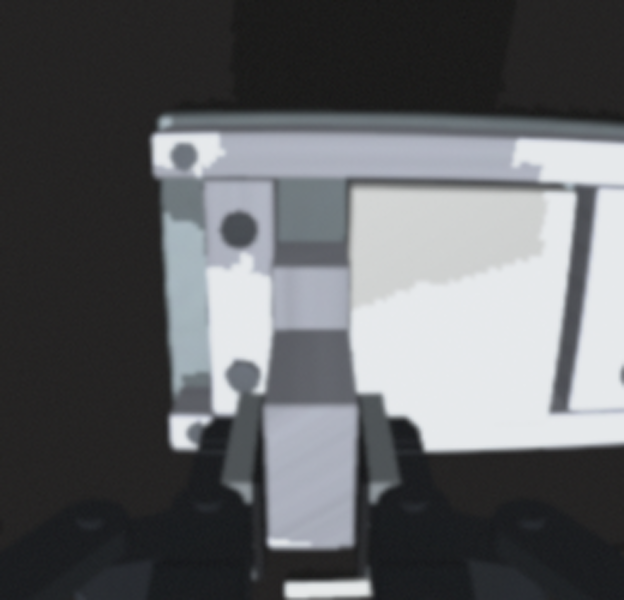

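The spacer is over the gap. Its foot spans crop x 273–348, with the slim stop's edge at about 272 and the tile's edge at about 350. I'll compute the offsets along the jaw axis.

Run:
```python
from h import *
c=load('w4.png'); s=sense(); r=R.from_quat(s['orientation'])
def q(x,y,z):
    p=onz(c,190+(x+.5)/2.4-.5,80+(y+.5)/2.4-.5,z,True); return np.round(1e3*r.inv().apply(p-s['position'])[:2],1)
print('foot',q(273,267,.0988),q(348,267,.0988),q(270,328,.0988),q(351,328,.0988))
print('tab',q(265,405,.1368),q(356,405,.1368),q(266,546,.1368),q(355,546,.1368))
print('stop',q(274,182,.036),q(271,290,.036)); print('tile',q(349,188,.044),q(351,320,.044))
print('near rail inner',q(215,180,.036),q(300,180,.036),'far rail inner',q(210,413,.036),q(500,412,.036))
```

```text
foot [34.1 -8.8] [34.  8.] [19.3 -9.7] [19.3  9. ]
tab [19.5 -8.7] [19.4  8. ] [-14.1  -9.6] [-14.1   8.8]
stop [ 41.4 -11.3] [  6.7 -12.8]
tile [41.1 11. ] [-0.4 12.3]
near rail inner [ 42.2 -29.3] [41.9 -3.4] far rail inner [-37.9 -34.6] [-38.4  65.5]
```

Aligned to within about 1 mm in all directions, so I go straight down.

Request:
send_rows(
  moves=[
    [[0, 0, 0.02, 0, 0, 0, 0.0], [0, 0, 0.03, 0, 0, 0, 0.0], [0, 0, 0.036, 0, 0, 0, 0.0], [0, 0, 0.042, 0, 0, 0, 0.0], [0, 0, 0.048, 0, 0, 0, 0.0], [0, 0, 0.048, 0, 0, 0, 0.0]],
  ],
)

```text
t: 10.45
position: [0.5902, 0.0734, 0.0765]
orientation: [-0.083, 0.997, -0.001, 0.003]
wrist_force: [1.3, -0.7, -1.6]
width: 0.017
```

```bash
python3 -c "
from h import *
to([.589,.0728,.0603],99.4)"
```

```text
at [0.5902 0.0734 0.0765] az 99.5 t 10.45 q [-0.48  0.34  0.36  1.79 -0.14  1.03  1.68]
shift [ 0.0014 -0.0004  0.0162] turn [-0.1  0.3  0.1]
```

Request:
send_rows(
  moves=[
    [[0.001, 0, 0.005, 0, 0, 0, 0.0], [0.001, 0, 0.01, 0, 0, 0, 0.0], [0.001, 0, 0.014, 0, 0, 0, 0.0], [0.001, 0, 0.016, 0, 0, 0, 0.0], [0.001, 0, 0.017, 0, 0, 0, 0.0], [0.001, 0, 0.017, 0, 0, 0, 0.0]],
  ],
)

```text
t: 11.2
position: [0.5893, 0.0732, 0.0603]
orientation: [-0.082, 0.997, -0.001, 0.003]
wrist_force: [-2.8, 0.1, 5.8]
width: 0.0172
```

Contact with the floor at 6 N, with the TCP at the expected 60.3 mm. I release, retreat and check.

Request:
send_rows(
  moves=[
    [[0, 0, -0.001, 0, 0, 0, 0.0], [0, 0, -0.001, 0, 0, 0, 0.03], [0, 0, -0.001, 0, 0, 0, 0.04], [0, 0, -0.001, 0, 0, 0, 0.04], [0, 0, -0.04, 0, 0, 0, 0.04], [0, 0, -0.09, 0, 0, 0, 0.04], [0, 0, -0.12, 0, 0, 0, 0.04], [0, 0, -0.12, 0, 0, 0, 0.04]],
  ],
)

```text
t: 12.2
position: [0.5906, 0.0735, 0.1834]
orientation: [-0.082, 0.997, -0.0, 0.006]
wrist_force: [0.4, 0.0, 0.2]
width: 0.0398
```

```bash
python3 -c "
from h import *
to([.580,.131,.18],9.4); c=snap('wrist','w5.png'); d=snap('scene','sc5.png'); 
a=cv2.resize(c['pixels'][80:330,140:450,::-1],(496,400),interpolation=cv2.INTER_CUBIC);b=cv2.resize(d['pixels'][170:270,300:400,::-1],(300,300),interpolation=cv2.INTER_CUBIC)
M=np.zeros((400,800,3),np.uint8);M[:,:496]=a;M[:300,500:]=b;cv2.imwrite('pics/m5.png',M)"
```

```text
at [0.5906 0.0735 0.1834] az 99.5 t 12.2 q [-0.5   0.24  0.38  1.69 -0.09  1.22  1.64]
shift [0.001  0.0584 0.0033] turn [ 0.4  0.6 90.1]
```

View pics/m5.png

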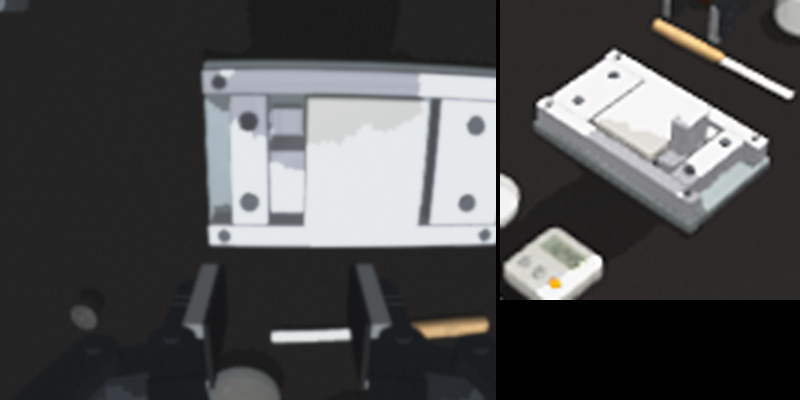

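The spacer is seated and its foot is level with the rim. Now the pressing position, with closed fingers turned 90° so the jaws lie along the station's x.

Request:
send_rows(
  moves=[
    [[0, 0.02, 0, 0, 0, 10, 0.0], [0, 0.04, 0, 0, 0, 20, 0.0], [0, 0.058, 0, 0, 0, 30, 0.0], [0, 0.058, 0, 0, 0, 40, 0.0], [0, 0.058, 0, 0, 0, 50, 0.0], [0, 0.058, 0, 0, 0, 60, 0.0], [0, 0.058, 0, 0, 0, 70, 0.0], [0, 0.058, 0, 0, 0, 80, 0.0]],
  ],
)

```text
t: 13.3
position: [0.5778, 0.1304, 0.1777]
orientation: [0.58, 0.815, -0.0, 0.001]
wrist_force: [-0.5, 0.2, 0.3]
width: -0.0002
```

```bash
python3 -c "
from h import *
to([.580,.131,.07],9.4)"
```

```text
at [0.5778 0.1304 0.1777] az 19.1 t 13.3 q [-0.71  0.25  0.52  1.7  -0.13  1.22  0.17]
shift [0.0002 0.0022 0.1077] turn [0.1 0.2 9.7]
```

Request:
send_rows(
  moves=[
    [[0, 0.002, 0.03, 0, 0, 9, 0.0], [0, 0.002, 0.07, 0, 0, 9.5, 0.0], [0, 0.002, 0.1, 0, 0, 9.5, 0.0], [0, 0.002, 0.108, 0, 0, 9.5, 0.0], [0, 0.002, 0.115, 0, 0, 9.5, 0.0], [0, 0.002, 0.12, 0, 0, 9.5, 0.0], [0, 0.002, 0.125, 0, 0, 9.5, 0.0], [0, 0.002, 0.125, 0, 0, 9.5, 0.0]],
  ],
)

```text
t: 14.3
position: [0.5799, 0.1308, 0.0528]
orientation: [0.645, 0.764, -0.0, 0.001]
wrist_force: [-0.1, -0.5, 0.5]
width: 0.0001
```

Request:
send_rows(
  moves=[
    [[0, 0, 0.002, 0, 0, 0, 0.0], [0, 0, 0.004, 0, 0, 0, 0.0], [0, 0, 0.006, 0, 0, 0, 0.0], [0, 0, 0.008, 0, 0, 0, 0.0], [0, 0, 0.009, 0, 0, 0, 0.0], [0, 0, 0.009, 0, 0, 0, 0.0]],
  ],
)

```text
t: 15.05
position: [0.5803, 0.1309, 0.0454]
orientation: [0.645, 0.764, 0.0, 0.001]
wrist_force: [-3.1, -0.5, 9.6]
width: 0.0002
```

Request:
send_rows(
  moves=[
    [[0, 0, 0.002, 0, 0, 0, 0.0], [0, 0, 0.003, 0, 0, 0, 0.0], [0, 0, 0.004, 0, 0, 0, 0.0], [0, 0, 0.004, 0, 0, 0, 0.0]],
  ],
)

```text
t: 15.55
position: [0.5804, 0.1309, 0.0441]
orientation: [0.645, 0.764, 0.001, 0.001]
wrist_force: [-7.7, -2.4, 17.9]
width: -0.0
```

Request:
send_rows(
  moves=[
    [[0, 0, 0.004, 0, 0, 0, 0.0], [0, 0, 0.004, 0, 0, 0, 0.0], [0, 0, 0.004, 0, 0, 0, 0.0], [0, 0, 0.004, 0, 0, 0, 0.0]],
  ],
)

```text
t: 16.05
position: [0.5805, 0.1309, 0.044]
orientation: [0.645, 0.764, 0.001, -0.0]
wrist_force: [-10.6, -2.9, 25.1]
width: 0.0
```

```bash
python3 -c "
from h import *
d=snap('scene','sc6.png');c=snap('wrist','w6.png');s=sense();print(s['wrist_force'],s['position'],np.abs(s['qd']).max())
a=cv2.resize(d['pixels'][170:320,280:430,::-1],(450,450),interpolation=cv2.INTER_CUBIC);b=cv2.resize(c['pixels'][:,:,::-1],(350,219))
M=np.zeros((450,800,3),np.uint8);M[:,:450]=a;M[:219,450:]=b;cv2.imwrite('pics/m6.png',M)"
```

```text
[-10.35934471  -1.3921322   26.28325756] [0.58047165 0.13088813 0.04396603] 0.000782746301339124
```

View pics/m6.png

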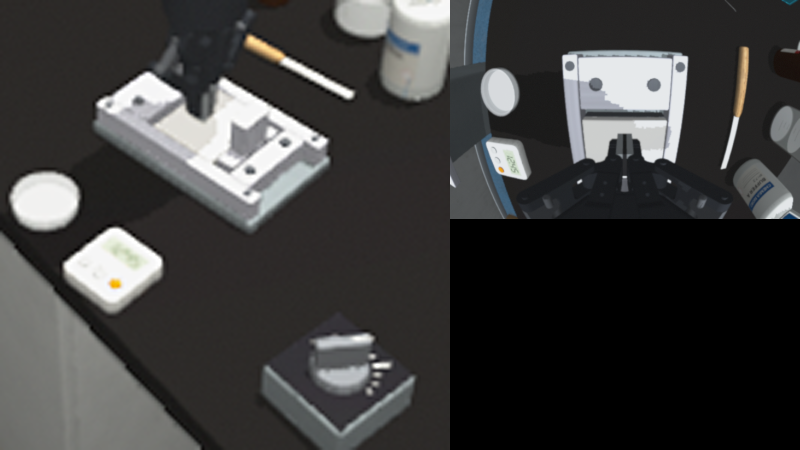

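The tile is pressed flush and the spacer is upright. The dial looks slightly off from this view, possibly parallax, so I'll check it by projection.

Run:
```python
from h import *
c=load('sc6.png')
q=lambda x,y,z: onz(c,280+(x+.5)/3-.5,170+(y+.5)/3-.5,z)
a,b=q(312,345,.075),q(373,336,.075); d=b-a;print(a,b,(a+b)/2,np.degrees(np.arctan2(d[1],d[0])))
m,n=q(374,368,.04),q(391,365,.04);ctr=np.array([.477,-.161,.04])
for k in(m,n): e=k-ctr;print(k,np.degrees(np.arctan2(e[1],e[0])))
w=load('w2.png'); g=lambda x,y,z: onz(w,220+(x+.5)/3-.5,60+(y+.5)/3-.5,z,True)
a,b=g(296,300,.075),g(293,463,.075);d=b-a;print('w2',a,b,np.degrees(np.arctan2(d[1],d[0])))
for p in[(228,402),(246,420),(268,432),(319,432),(343,423),(362,406)]: e=g(*p,.04)-ctr;print(np.degrees(np.arctan2(e[1],e[0])))
```

```text
[ 0.4568 -0.1508  0.075 ] [ 0.4989 -0.1724  0.075 ] [ 0.47785 -0.1616   0.075  ] -27.16073252546099
[ 0.5003 -0.1777  0.04  ] -35.63061490351252
[ 0.5127 -0.1836  0.04  ] -32.3359873986523
w2 [ 0.4568 -0.147   0.075 ] [ 0.5    -0.1739  0.075 ] -31.90991022081647
-80.16911353378207
-62.46987383037699
-45.93481321197932
-12.54896098989371
3.632950739488213
19.764481005365123
```

The pads set the bar at −31° and the mark lies at −31 ± 2°, well inside the ±6.9° tolerance. Handing in.

```bash
python3 -c "
from h import *
s=sense();print(s['t'],s['wrist_force'],s['position']);print(close_job())"
```

```text
16.15 [-10.35934471  -1.3921322   26.28325756] [0.58047165 0.13088813 0.04396603]
the job is handed in; nothing more can be done
None
```

The job is done and handed in at about 16 s. No verdict was reported.

- **Dial:** I turned it about 58° and let go. The jaws left the bar at −31°, and the long mark measures about −31° ± 2°. The last scene view read the bar at −27° and the mark at −32° to −36°. That is coarser and disagrees slightly; its widest reading (about 8.5°) would just exceed the ±6.9° tolerance. The close wrist view read −32°, with the pointer covering the mark.
- **Spacer:** I chose the straight bar rather than the flared wedge or the red look-alike. It stands upright in the wide gap beside the slim stop, with its foot level with the rim. The floor was felt at the expected height before release.
- **Tile:** It is held down with closed fingers, fingertips at 36 mm (rim height), against the hard stop. The vertical push is about 26 N with about 10 N sideways, and the arm is at rest.
- **Bystanders:** The arm did not come near the wedge, timer, petri dish or tape roll. I did not measure their final positions.

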